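# Put the caps back on the spray cans

## Robot

A 6-joint arm with a two-finger parallel gripper is mounted at the origin on the work surface. World frame = base frame: x ahead of the robot, y to its left, z up, the work surface at z = 0. Lengths are in m, angles in rad, forces in N, time in s.
With the tool pointing down it reaches from about 0.25 to 0.775 m from the base axis. Payload 4 kg.
Tool frame: the origin (TCP) lies at the very end of the fingers, on their centre line; the grasp point (between the pads) lies 19 mm behind it; z points along the fingers, y is the direction in which the jaws open and shut (so a half turn about z gives the same grasp; the last joint's range is limited). The gripper opens to 94 mm and grips with 3 to 60 N. Pads are 16 mm wide; open, the fingers measure 119 mm over their backs; the gripper's body (75 mm by 177 mm) begins 78 mm behind the grasp point.
Start: joints at [1.112, 0.087, 1.371, -0, 1.684, -0.103], TCP at [0.192, 0.516, 0.206] pointing down, gripper open.
Joint ranges: [-3.1, 3.1], [-0.76, 2.03], [0.27, 2.55], [-1.08, 4.22], [0.17, 2.65], [-2.57, 2.57]. Speed limits (rad/s): [2.79, 2.79, 3.14, 3.14, 3.14, 3.14].

## Interface

Orientations are given as a unit quaternion [x, y, z, w].
In Python, from rig import env gives the robot as it stands.
- The arm moves only by the tool send_rows, never from a script. Its argument "series" is a list of rows, each an object with "grip": the opening in per cent of the stroke, from 0 (shut) to 100 (fully open); "travel": the shift along the tool's x, y, z in cm, a list of three; "yaw": the turn about the tool's z in degrees. A call has 1 to 20 rows; each row shifts and turns the pose as measured when the row begins, along the tool's axes as they then stand; what a row does not reach is not made up. A row lasts 1/8 s, in which the tool goes at most 62.5 mm and 10.7 degrees, less where a joint would pass 70% of its speed; a pose out of reach is approached as far as the arm can. A call is refused whole if a number of a shift passes 6.25 or a number of a turn 10.7, either way. A call with a gripper value outside its range is refused whole. The fingers move at their own pace and stop on an object; "newtons" is the grip in N (left out, the last holds). Time passes only in rows, so rows that do not move let the fingers close. It gives the time, the measured TCP pose, the force and the opening at its end, in the units of the state.
- env.get_obs(): the state, without advancing time (a new reading comes with each control period).
- env.read_camera(name): name is "scene" or "top" or "wrist"; returns (picture, depth): 480x640x3 uint8, red, green, blue; 480x640 float32, m along the optical axis (not along the pixel's ray), 0 where there is no reading.
- env.get_calibration(name): a dict with "K" (3x3 intrinsics, pixels), "dist" ([k1, k2, p1, p2, k3] as OpenCV has them; the pictures are not rectified), "R" (3x3) and "t" (3): a world point X has camera coordinates R X + t. Camera axes: x right, y down, z forward; pixel columns grow to the right and rows downward; lengths in m; the calibration is good to about 2 mm. A picture is of the moment at which its call begins: read the wrist's pose just before it. get_calibration takes no time and is no camera call; for the wrist camera it gives the pose at the moment of the call.
- env.sign_off(): hands the job in, once; it reports no verdict.
The state is a dict: "t": time; "joint_positions": joint angles; "qd": joint speeds; "joint_torque": joint torques, N m; "tool_pos": TCP position; "tool_rot": TCP orientation; "ft_force": force on the tool from outside, world axes, zero at the start; "torque": the same for the moment, N m; "width": finger opening in m.
Only numpy, scipy, OpenCV 4.12 (cv2) and the standard library are available. Lean on these libraries where they do the work, as an engineer would, in place of code of your own. Each camera call takes 0.05 s, during which the arm holds its last target.

## Task

Before packing up the pit table, put the two loose caps back on the two open spray cans in the wooden rack. The caps look alike but each fits only one of the cans, so try them: the right one slides over the can's neck until its rim sits fully home on the shoulder all round, while the wrong one either perches on the neck or drops past the shoulder. Finish with both caps home and both cans standing upright in the rack, without knocking the cans over or disturbing the bottle, the spare wheel or the hex driver.

Things in the scene. Friction and masses are not known exactly. Their poses are not given: they have to be found in the camera images.
- cap_p_center (a point): Plain white push-on cap, one of two look-alikes: round, 36 mm tall, 2 mm wall, closed flat top, standing mouth down on the mat. One cap is 44 mm inside and 48 outside, the other 49.5 inside and 53.5 outside; which this one is is not told. Point: on its axis half-way up, 18 mm above the rim; z up, to the closed top. Top inside is 34 mm above the rim. Weighs 14 g.
- cap_q_center (a point): The other look-alike white cap (as cap_p_center: 36 mm tall, point 18 mm above the rim, z to the closed top); its size is not told either. A cap is home when its rim rests on the can's shoulder, its point 18 mm above the can's. The small cap on the large can perches 10 mm too high on the neck; the large cap on the small can drops about 10 mm too low, onto the spray head.
- can_s_shoulder (a point): Grey spray can, one of two look-alikes, loose in a rack pocket, about 170 g. Shoulder 120 mm above its foot; above it a neck, narrower than the body, rises 10 mm (top edge bevelled 1.7 mm), and the spray head ends 24 mm above the shoulder. One can has a 42 mm neck and 47.5 mm body, the other a 47.5 mm neck and 53 mm body; which is which is not told. Point: on the axis at the shoulder, z up.
- can_t_shoulder (a point): The other look-alike can (same heights, point on the axis at the shoulder, z up); its size is not told either, and the names say nothing about size. The right cap goes over a neck with 1 mm play each side; held off-centre it rubs and takes a light push (up to 15 N). The cans can shift 1 to 3.7 mm sideways in their pockets.
- rack: Plywood rack, fixed, 304 mm long along its own y, 100 mm deep along its x, 60 mm high, with three round 55 mm pockets in a row along y, 85 mm apart, the middle one at its centre; the cans and the bottle stand in them in any order. Pocket floors are 12 mm above its underside. Origin: centre of its underside, which lies on the mat.
- pit_mat: Fixed dark rubber mat 3 mm thick, on the table under the caps, the rack, the wheel and the driver. Origin: centre of its underside at table height, so its top is at z = 0.003 m.
- bottle: Bystander: closed white squeeze bottle with a black nozzle, 49 mm across, 108 mm tall, in the third pocket of the rack. Origin: centre of its underside.
- spare_wheel: Bystander: car wheel with a black tyre lying flat on the mat, 66 mm across, 26 mm high. Origin: centre of its underside.
- hex_driver: Bystander: hex driver lying on the mat, 195 mm long along its own x, metal handle 15 mm thick to -x. Origin: underside, at mid-length.

How it is judged:
By the outcome, as a careful person would: the job done as asked, in the order asked, and still so for the second after the job is handed in, with the robot touching nothing.
It also fails if it takes over 72 s, if anything falls off the work surface, if the arm or the gripper's body presses on something with over 40 N, if the wrist force passes 120 N, or if a joint passes its speed limit or range.

## Working session

There is one attempt and no reset: what is moved stays moved. The work goes in short steps, Python scripts to look and compute and a tool call to move; the robot and the scene stay as the last step left them, time stands still between calls to the robot, and variables do not carry over. Pictures are saved under pics/ and viewed, and the job is handed in when it is done.

Besides the shell and the picture viewer there is one more tool, called after "Request:" as name([rows], argument=value, ...), one row to a line, values as JSON. send_rows: Moves the arm, as the interface text tells. Its arguments: {"type":"object","properties":{"series":{"type":"array"},"newtons":{"type":"number"}},"required":["series"]}

```bash
ls; mkdir -p pics; python3 - <<'E'
from rig import env
import cv2,numpy as np
o=env.get_obs();print({k:np.round(v,3).tolist() for k,v in o.items()})
for n in ['scene','top']:
    im,d=env.read_camera(n);c=env.get_calibration(n)
    cv2.imwrite(f'pics/{n}0.png',im[:,:,::-1]);np.savez(f'{n}0.npz',im=im,d=d,**{k:np.array(v) for k,v in c.items()})
    print(n,c)
E
```

```text
pics
{'t': 0.0, 'joint_positions': [1.112, 0.088, 1.372, -0.0, 1.684, -0.103], 'qd': [0.001, -0.001, 0.001, -0.0, 0.001, -0.001], 'joint_torque': [-0.002, -34.018, -30.243, 0.072, 0.033, -0.0], 'tool_pos': [0.191, 0.515, 0.204], 'tool_rot': [0.177, 0.984, -0.001, -0.0], 'ft_force': [0.535, -0.06, -0.022], 'torque': [0.013, -0.001, 0.033], 'width': 0.094}
scene {'K': array([[549.96955197,   0.        , 313.3316654 ],
       [  0.        , 549.96955197, 241.66088539],
       [  0.        ,   0.        ,   1.        ]]), 'dist': array([-0.04633787,  0.        ,  0.        ,  0.        ,  0.        ]), 'R': array([[ 0.73288456,  0.68023378, -0.012737  ],
       [ 0.53869265, -0.5916195 , -0.59983048],
       [-0.41556041,  0.43274517, -0.80002573]]), 't': array([-0.4167948 , -0.25758534,  1.39794094])}
top {'K': array([[450.88690241,   0.        , 320.52194999],
       [  0.        , 450.88690241, 237.71462674],
       [  0.        ,   0.        ,   1.        ]]), 'dist': array([-0.01973528,  0.        ,  0.        ,  0.        ,  0.        ]), 'R': array([[ 0.00862227, -0.9994066 ,  0.03334831],
       [-0.997022  , -0.01114794, -0.07630757],
       [ 0.07663405, -0.03259106, -0.99652649]]), 't': array([-0.01678239,  0.61522852,  0.80542237])}
```

View pics/scene0.png

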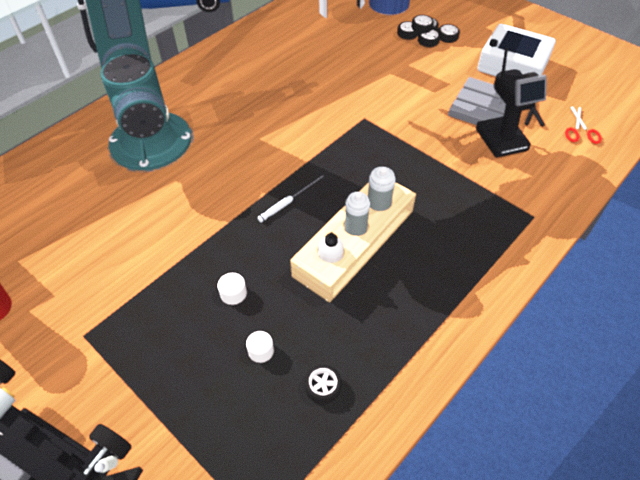

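View pics/top0.png

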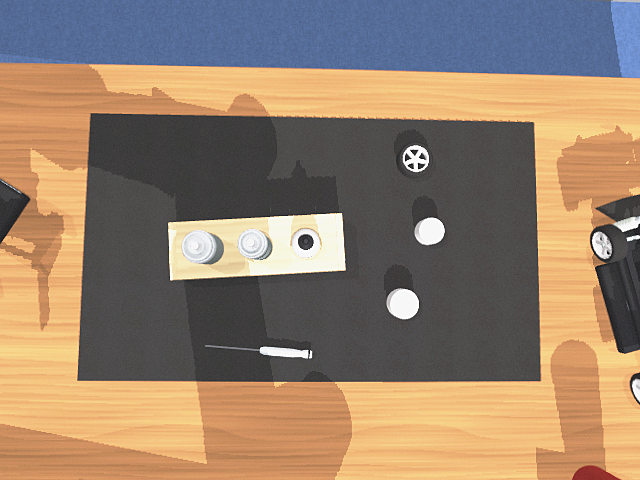

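The top view shows the rack with a large can (200,247), a small can (254,244) and the bottle (306,242). The caps are at (403,304), which looks larger, and (429,231). The wheel is at (415,158) and the driver at (260,350). Next I'll measure these from the depth.

```bash
cat > h.py <<'E'
import numpy as np,cv2
def cloud(d,K,dist,R,t):
    v,u=np.mgrid[0:480,0:640].astype(np.float64)
    p=cv2.undistortPoints(np.stack([u.ravel(),v.ravel()],1)[:,None],K,dist)[:,0].reshape(480,640,2)
    P=np.dstack([p*d[...,None],d]).astype(float)
    return (P-t)@R   # R^T (P-t)
def fitc(xy):
    A=np.c_[2*xy,np.ones(len(xy))];s=np.linalg.lstsq(A,(xy**2).sum(1),rcond=None)[0]
    return s[:2],np.sqrt(s[2]+s[0]**2+s[1]**2)
E
python3 - <<'E'
from h import *
np.set_printoptions(precision=4,suppress=True)
for n in ['top','scene']:
    z=np.load(n+'0.npz');W=cloud(z['d'],z['K'],z['dist'],z['R'],z['t'])
    d=z['d']
    pts={'top':dict(A=(403,304),B=(429,231),S=(200,247),T=(254,244),bot=(306,242),wh=(415,158),dr=(285,351),mat=(350,330)),
     'scene':dict(A=(232,283),B=(260,342),S=(381,176),T=(357,200),bot=(331,240),wh=(323,382),dr=(275,208),mat=(300,320))}[n]
    for k,(u,v) in pts.items():
        print(n,k,W[v,u])
        P=W[max(0,v-45):v+45,u-45:u+45].reshape(-1,3); ok=d[max(0,v-45):v+45,u-45:u+45].ravel()>0;P=P[ok]
        r=np.hypot(*(P-W[v,u])[:,:2].T)
        if k in 'AB':
            m=(P[:,2]>.034)&(r<.045);Q=P[m]
            (c,rad),_=cv2.minEnclosingCircle(((Q[:,:2]-W[v,u][:2])*1000).astype(np.float32)),0
            ar=0
            print('  n',m.sum(),'minEnc',np.array(c)/1000+W[v,u][:2],rad,'med z',np.median(Q[:,2]),'mean',Q.mean(0), 'ext',np.ptp(Q[:,:2],axis=0))
        if k in 'ST':
            for lo,hi in [(.115,.131),(.131,.139),(.142,.15),(.15,.17)]:
                m=(P[:,2]>lo)&(P[:,2]<hi)&(r<.045);Q=P[m]
                if m.sum()<8: continue
                (c,rad)=cv2.minEnclosingCircle(((Q[:,:2]-W[v,u][:2])*1000).astype(np.float32))
                print('  ',lo,hi,m.sum(),np.array(c)/1000+W[v,u][:2],rad,Q.mean(0))
E
```

```text
top A [ 0.4962 -0.1599  0.0376]
  n 689 minEnc [ 0.4972 -0.1616] 26.954273223876953 med z 0.03881041458456156 mean [ 0.4974 -0.1613  0.0387] ext [0.0522 0.0517]
top B [ 0.6288 -0.2083  0.0381]
  n 532 minEnc [ 0.6314 -0.2126] 24.323307037353516 med z 0.03879689837207952 mean [ 0.6309 -0.2122  0.0387] ext [0.0464 0.0478]
top S [0.5892 0.1794 0.1503]
   0.115 0.131 71 [0.5891 0.1799] 25.45146942138672 [0.5861 0.1665 0.1236]
   0.131 0.139 157 [0.5915 0.1869] 26.637832641601562 [0.5887 0.1761 0.1349]
   0.142 0.15 531 [0.5914 0.1869] 23.836557388305664 [0.5916 0.1855 0.1453]
   0.15 0.17 176 [0.5914 0.1865] 13.348868370056152 [0.591  0.1863 0.154 ]
top T [0.5945 0.0961 0.1535]
   0.115 0.131 33 [0.5949 0.0961] 22.975482940673828 [0.5884 0.0853 0.1232]
   0.131 0.139 134 [0.5971 0.1019] 23.786819458007812 [0.5942 0.0973 0.1347]
   0.142 0.15 379 [0.5973 0.1019] 20.95517349243164 [0.5969 0.1012 0.1456]
   0.15 0.17 177 [0.5973 0.1018] 13.438444137573242 [0.597  0.1013 0.1537]
top bot [0.6005 0.016  0.124 ]
top wh [ 0.7666 -0.1861  0.0279]
top dr [0.4088 0.0519 0.0172]
top mat [ 0.4455 -0.
[... 442 characters left out ...]
29]
   0.131 0.139 110 [0.5918 0.1855] 26.720293045043945 [0.6001 0.1728 0.1348]
   0.142 0.15 221 [0.5914 0.1851] 24.684062957763672 [0.5929 0.1821 0.1455]
   0.15 0.17 90 [0.5912 0.1837] 15.439582824707031 [0.5918 0.1836 0.154 ]
scene T [0.5997 0.0943 0.1511]
   0.115 0.131 123 [0.6012 0.0962] 23.077932357788086 [0.6078 0.0875 0.123 ]
   0.131 0.139 114 [0.5966 0.1002] 24.166107177734375 [0.604  0.09   0.1348]
   0.142 0.15 176 [0.596  0.1007] 21.87804412841797 [0.5999 0.0974 0.1457]
   0.15 0.17 87 [0.5965 0.1004] 14.082643508911133 [0.5978 0.1002 0.1544]
scene bot [0.6076 0.0103 0.1114]
scene wh [ 0.7671 -0.1879  0.0289]
scene dr [0.4088 0.0462 0.0181]
scene mat [ 0.6401 -0.1154  0.0025]
```

The sizes are clear: the cap at (0.497,-0.162) is large and the one at (0.631,-0.213) is small. The can at y=0.186 is large and the one at y=0.101 is small. I'll turn the jaws to open along world x, then go to the large cap.

Request:
send_rows([
  {"grip": 100,"travel": [0,0,0],"yaw": 10},
  {"grip": 100,"travel": [0,0,0],"yaw": 10},
  {"grip": 100,"travel": [0,0,0],"yaw": 10},
  {"grip": 100,"travel": [0,0,0],"yaw": 10},
  {"grip": 100,"travel": [0,0,0],"yaw": 10},
  {"grip": 100,"travel": [0,0,0],"yaw": 10},
  {"grip": 100,"travel": [0,0,0],"yaw": 10},
  {"grip": 100,"travel": [0,0,0],"yaw": 0},
], newtons=10)

```text
t: 1.1
tool_pos: [0.1901, 0.5126, 0.1986]
tool_rot: [0.723, 0.691, -0.006, 0.002]
ft_force: [0.3, 0.5, 0.6]
width: 0.0941
```

```bash
cat > go.py <<'E'
import sys,numpy as np
from rig import env
from scipy.spatial.transform import Rotation as Ro
o=env.get_obs();R=Ro.from_quat(o['tool_rot']).as_matrix();p=np.array(o['tool_pos'])
print('t',round(o['t'],2),'p',p.round(4),'w',round(float(o['width']),4),'F',np.round(o['ft_force'],2),'j',np.round(o['joint_positions'],2))
print('x',R[:,0].round(3),'y',R[:,1].round(3),'z',R[:,2].round(3),'yang',np.degrees(np.arctan2(R[1,1],R[0,1])).round(2))
if len(sys.argv)>3:
    T=np.array([float(a) for a in sys.argv[1:4]]);print('tool delta cm',((T-p)@R*100).round(2))
E
python3 go.py .4975 -.1622 .15
```

```text
t 1.1 p [0.1901 0.5126 0.1986] w 0.0941 F [0.34 0.52 0.58] j [1.11 0.09 1.38 0.   1.68 1.16]
x [ 0.045  0.999 -0.012] y [ 0.999 -0.045 -0.005] z [-0.006 -0.012 -1.   ] yang -2.6
tool delta cm [-65.95  33.8    5.48]
```

Request:
send_rows([
  {"grip": 100,"travel": [-5.5,2.8,-0.1],"yaw": 0},
  {"grip": 100,"travel": [-5.5,2.8,-0.1],"yaw": 0},
  {"grip": 100,"travel": [-5.5,2.8,-0.1],"yaw": 0},
  {"grip": 100,"travel": [-5.5,2.8,-0.1],"yaw": 0},
  {"grip": 100,"travel": [-5.5,2.8,-0.1],"yaw": 0},
  {"grip": 100,"travel": [-5.5,2.8,-0.1],"yaw": 0},
  {"grip": 100,"travel": [-5.5,2.8,-0.1],"yaw": 0},
  {"grip": 100,"travel": [-5.5,2.8,-0.1],"yaw": 0},
  {"grip": 100,"travel": [-5.5,2.8,0],"yaw": 0},
  {"grip": 100,"travel": [-5.5,2.8,0],"yaw": 0},
])

```text
t: 2.35
tool_pos: [0.4569, -0.0517, 0.2104]
tool_rot: [0.708, 0.706, -0.006, 0.004]
ft_force: [0.6, 0.5, 0.5]
width: 0.0936
```

```bash
python3 go.py .4975 -.1622 .15
```

```text
t 2.35 p [ 0.4569 -0.0517  0.2104] w 0.0936 F [0.58 0.55 0.5 ] j [-0.23 -0.12  1.56 -0.01  1.7  -0.22]
x [ 0.002  1.    -0.014] y [ 1.    -0.002 -0.003] z [-0.003 -0.014 -1.   ] yang -0.12
tool delta cm [-10.96   4.1    6.18]
```

Request:
send_rows([
  {"grip": 100,"travel": [-4.5,1.6,0],"yaw": 0},
  {"grip": 100,"travel": [-4.5,1.6,1],"yaw": 0},
  {"grip": 100,"travel": [-1.5,0.6,3],"yaw": 0},
  {"grip": 100,"travel": [0,0,0],"yaw": 0},
])

```text
t: 2.85
tool_pos: [0.4958, -0.1651, 0.1694]
tool_rot: [0.706, 0.708, -0.006, 0.003]
ft_force: [-0.3, -0.4, 1.2]
width: 0.0941
```

```bash
python3 go.py .4975 -.1622 .08; python3 - <<'E'
from rig import env
import cv2
im,d=env.read_camera('wrist');cv2.imwrite('pics/w1.png',im[:,:,::-1])
E
```

```text
t 2.85 p [ 0.4958 -0.1651  0.1694] w 0.0941 F [-0.32 -0.4   1.16] j [-0.42  0.04  1.5  -0.01  1.61 -0.42]
x [-0.003  1.    -0.013] y [ 1.     0.003 -0.004] z [-0.004 -0.013 -1.   ] yang 0.19
tool delta cm [0.4  0.21 8.93]
```

View pics/w1.png

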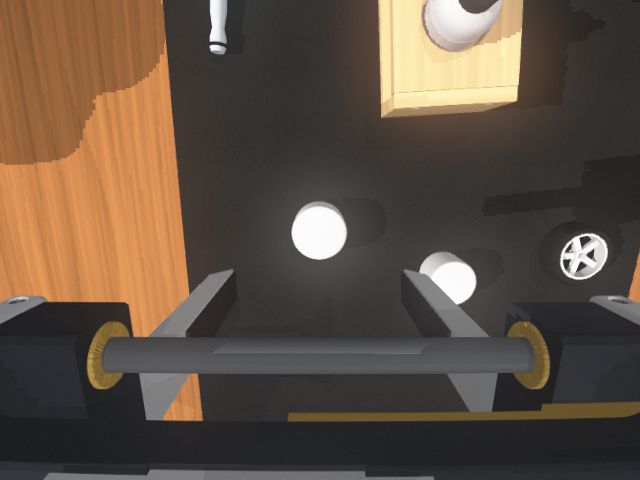

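The wrist view shows the large cap (320,230) centred between the fingers, with the small cap at (448,278). I'll descend now.

Request:
send_rows([
  {"grip": 100,"travel": [0.2,0.1,4],"yaw": 0},
  {"grip": 100,"travel": [0.1,0.1,4],"yaw": 0},
  {"grip": 100,"travel": [0,0,0],"yaw": 0},
])

```text
t: 3.28
tool_pos: [0.5016, -0.1611, 0.0961]
tool_rot: [0.703, 0.711, -0.003, 0.009]
ft_force: [-0.8, 0.3, -0.4]
width: 0.0939
```

```bash
python3 go.py .4975 -.1622 .014
```

```text
t 3.27 p [ 0.5016 -0.1611  0.0961] w 0.0939 F [-0.78  0.28 -0.41] j [-0.41  0.07  1.6  -0.01  1.45 -0.42]
x [-0.011  1.    -0.017] y [1.    0.011 0.008] z [ 0.008 -0.017 -1.   ] yang 0.64
tool delta cm [ 0.04 -0.48  8.21]
```

Request:
send_rows([
  {"grip": 100,"travel": [0,-0.4,4],"yaw": 0},
  {"grip": 100,"travel": [0,0,3],"yaw": 0},
])

```text
t: 3.52
tool_pos: [0.5042, -0.1631, 0.0342]
tool_rot: [0.702, 0.712, -0.0, 0.017]
ft_force: [0.0, 0.4, 0.7]
width: 0.0941
```

```bash
python3 go.py .4975 -.1622 .014
```

```text
t 3.52 p [ 0.5042 -0.1631  0.0342] w 0.0941 F [0.02 0.39 0.72] j [-0.41  0.12  1.68 -0.01  1.31 -0.42]
x [-0.015  1.    -0.024] y [1.    0.016 0.023] z [ 0.024 -0.023 -0.999] yang 0.9
tool delta cm [ 0.14 -0.72  2.  ]
```

Request:
send_rows([
  {"grip": 100,"travel": [0.1,-0.5,1],"yaw": 0},
  {"grip": 100,"travel": [0,-0.3,0.8],"yaw": 0},
  {"grip": 100,"travel": [0,0,0],"yaw": 0},
])

```text
t: 3.9
tool_pos: [0.4989, -0.1624, 0.0205]
tool_rot: [0.7, 0.713, 0.001, 0.02]
ft_force: [0.2, 0.3, 0.2]
width: 0.094
```

```bash
python3 go.py .4975 -.1622 .014;python3 go.py .4975 -.1622 .014
```

```text
t 3.9 p [ 0.4989 -0.1624  0.0205] w 0.094 F [0.22 0.34 0.21] j [-0.41  0.12  1.72 -0.01  1.27 -0.43]
x [-0.018  0.999 -0.026] y [0.999 0.019 0.029] z [ 0.03  -0.026 -0.999] yang 1.08
tool delta cm [ 0.04 -0.16  0.65]
t 3.9 p [ 0.4989 -0.1624  0.0205] w 0.094 F [0.22 0.34 0.21] j [-0.41  0.12  1.72 -0.01  1.27 -0.43]
x [-0.018  0.999 -0.026] y [0.999 0.019 0.029] z [ 0.03  -0.026 -0.999] yang 1.08
tool delta cm [ 0.04 -0.16  0.65]
```

Request:
send_rows([
  {"grip": 100,"travel": [0,-0.1,0.7],"yaw": 0},
  {"grip": 55,"travel": [0,0,0],"yaw": 0},
  {"grip": 40,"travel": [0,0,0],"yaw": 0},
  {"grip": 40,"travel": [0,0,0],"yaw": 0},
  {"grip": 40,"travel": [0,0,0],"yaw": 0},
], newtons=8)

```text
t: 4.53
tool_pos: [0.5, -0.1636, 0.0159]
tool_rot: [0.7, 0.713, 0.002, 0.022]
ft_force: [-0.4, -1.3, 0.5]
width: 0.0576
```

```bash
python3 go.py .4975 -.1622 .014
```

```text
t 4.53 p [ 0.5    -0.1636  0.0159] w 0.0576 F [-0.37 -1.27  0.52] j [-0.42  0.12  1.72 -0.01  1.25 -0.43]
x [-0.018  0.999 -0.028] y [0.999 0.019 0.034] z [ 0.034 -0.028 -0.999] yang 1.08
tool delta cm [ 0.14 -0.25  0.18]
```

Request:
send_rows([
  {"grip": 40,"travel": [0,0,-0.05],"yaw": 0},
  {"grip": 40,"travel": [0,0,-0.05],"yaw": 0},
], newtons=8)

```text
t: 4.78
tool_pos: [0.4999, -0.1635, 0.0169]
tool_rot: [0.7, 0.713, 0.002, 0.022]
ft_force: [1.2, 0.6, 0.5]
width: 0.0539
```

```bash
python3 go.py .4975 -.1622 .014
```

```text
t 4.78 p [ 0.4999 -0.1635  0.0169] w 0.0539 F [1.19 0.57 0.5 ] j [-0.42  0.12  1.72 -0.01  1.26 -0.43]
x [-0.018  0.999 -0.028] y [0.999 0.019 0.033] z [ 0.034 -0.028 -0.999] yang 1.08
tool delta cm [ 0.14 -0.24  0.28]
```

The grip stopped at 53.9 mm, so this is the large cap. I'll lift it.

Request:
send_rows([
  {"grip": 38,"travel": [0,0,-0.1],"yaw": 0},
  {"grip": 38,"travel": [0,0,-3],"yaw": 0},
  {"grip": 38,"travel": [0,0,-4],"yaw": 0},
  {"grip": 38,"travel": [0,0,-4],"yaw": 0},
  {"grip": 38,"travel": [0,0,-4],"yaw": 0},
  {"grip": 38,"travel": [0,0,-4],"yaw": 0},
  {"grip": 38,"travel": [0,0,-4],"yaw": 0},
], newtons=10)

```text
t: 5.65
tool_pos: [0.4894, -0.1559, 0.2497]
tool_rot: [0.701, 0.713, 0.0, 0.017]
ft_force: [0.6, -0.5, -0.6]
width: 0.0537
```

```bash
python3 go.py .5914 .1859 .215
```

```text
t 5.65 p [ 0.4894 -0.1559  0.2497] w 0.0537 F [ 0.57 -0.51 -0.63] j [-0.41 -0.02  1.4  -0.01  1.74 -0.43]
x [-0.018  1.    -0.024] y [1.    0.019 0.024] z [ 0.024 -0.023 -0.999] yang 1.07
tool delta cm [34.06 10.74  2.92]
```

Request:
send_rows([
  {"grip": 38,"travel": [4.8,1.4,0.1],"yaw": 0},
  {"grip": 38,"travel": [5.2,1.6,0.1],"yaw": 0},
  {"grip": 38,"travel": [5.2,1.6,0.1],"yaw": 0},
  {"grip": 38,"travel": [5.2,1.6,0.1],"yaw": 0},
  {"grip": 38,"travel": [5.2,1.6,0.1],"yaw": 0},
  {"grip": 38,"travel": [5.2,1.6,0.1],"yaw": 0},
])

```text
t: 6.4
tool_pos: [0.5837, 0.1573, 0.2453]
tool_rot: [0.704, 0.71, 0.003, 0.023]
ft_force: [1.2, 0.0, 0.1]
width: 0.0535
```

```bash
python3 go.py .5914 .1859 .2
```

```text
t 6.4 p [0.5837 0.1573 0.2453] w 0.0535 F [1.18 0.03 0.1 ] j [ 0.19  0.18  1.19 -0.04  1.74  0.17]
x [-0.008  1.    -0.029] y [0.999 0.009 0.038] z [ 0.038 -0.028 -0.999] yang 0.52
tool delta cm [2.98 0.62 4.47]
```

Request:
send_rows([
  {"grip": 38,"travel": [1.8,0.6,2],"yaw": 0},
  {"grip": 38,"travel": [0.8,0.2,1],"yaw": 0},
  {"grip": 38,"travel": [0,0,0],"yaw": 0},
])

```text
t: 6.78
tool_pos: [0.5923, 0.1851, 0.2113]
tool_rot: [0.703, 0.711, 0.001, 0.023]
ft_force: [-0.5, -0.2, 0.1]
width: 0.0537
```

```bash
python3 go.py .5938 .1846 .2; python3 - <<'E'
from rig import env
import cv2,numpy as np
for n in ['scene','top','wrist']:
    c=env.get_calibration(n)
    im,d=env.read_camera(n);cv2.imwrite(f'pics/{n}2.png',im[:,:,::-1]);np.savez(f'{n}2.npz',im=im,d=d,**{k:np.array(v) for k,v in c.items()})
a=cv2.imread('pics/scene2.png')[120:260,300:480];a=cv2.resize(a,None,fx=3,fy=3)[:420]
b=cv2.imread('pics/top2.png')[180:310,130:260];b=cv2.resize(b,(420,420))
cv2.imwrite('pics/c2.png',np.hstack([cv2.resize(a,(360,420)),b]))
E
```

```text
t 6.78 p [0.5923 0.1851 0.2113] w 0.0537 F [-0.54 -0.17  0.15] j [ 0.23  0.23  1.2  -0.04  1.69  0.22]
x [-0.012  0.999 -0.03 ] y [0.999 0.013 0.034] z [ 0.034 -0.03  -0.999] yang 0.74
tool delta cm [-0.02  0.11  1.13]
```

View pics/c2.png

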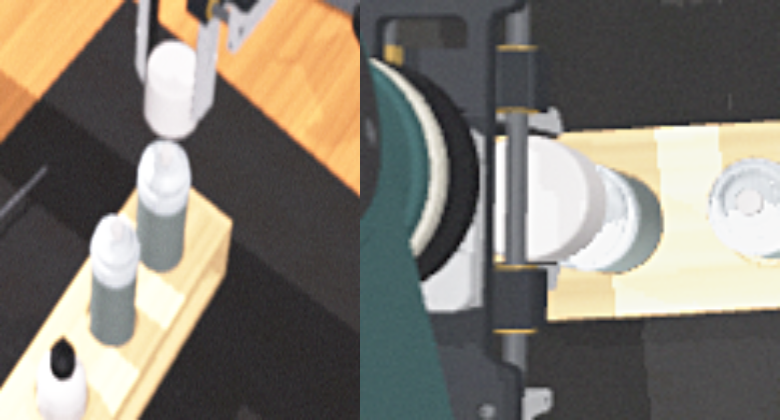

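View pics/wrist2.png

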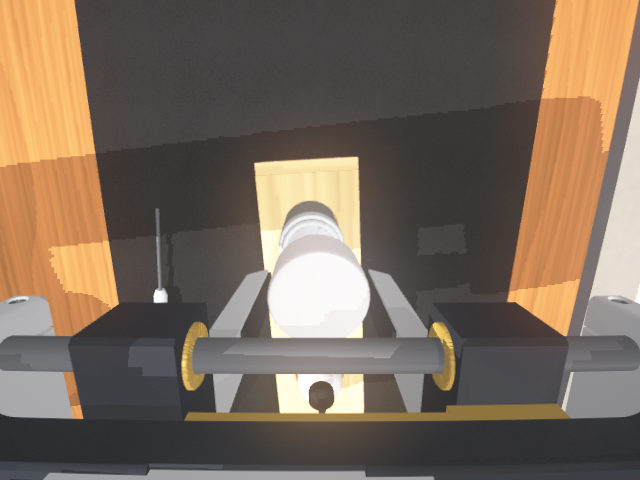

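The cap is held above the large can. The scene crop shows it roughly in line with the can, and the wrist view shows it tilted little. Next I'll measure its offset and tilt from the point clouds.

```bash
cat > held.py <<'E'
import sys
from h import *
from scipy.optimize import least_squares
np.set_printoptions(precision=4,suppress=True)
tag,cx,cy,ztop,r=sys.argv[1],*map(float,sys.argv[2:6])
for n in ['scene','top','wrist']:
    z=np.load(n+tag+'.npz');W=cloud(z['d'],z['K'],z['dist'],z['R'],z['t']);im=z['im'].astype(int)
    white=(im.min(2)>165)&(im.max(2)-im.min(2)<35)
    rr=np.hypot(W[...,0]-cx,W[...,1]-cy)
    m=white&(rr<.04)&(W[...,2]>ztop-.034)&(W[...,2]<ztop+.012)&(z['d']>0)
    P=W[m]
    if len(P)<50: print(n,'few');continue
    def f(p):
        a=np.array([p[2],p[3],1]);a/=np.linalg.norm(a);q=P-[p[0],p[1],p[4]]
        h=q@a;rad=np.linalg.norm(q-h[:,None]*a,axis=1)
        dr=rad-r;dh=h
        # signed distance to solid cylinder below top
        return np.where((dr>0)&(dh>0),np.hypot(dr,dh),np.maximum(dr,dh))
    s=least_squares(f,[cx,cy,0,0,ztop],loss='soft_l1',f_scale=.001)
    print(n,len(P),'top centre',s.x[[0,1,4]],'axis tilt',s.x[2:4],'res',np.abs(f(s.x)).mean(), 'rim ctr', s.x[:2]-.036*s.x[2:4])
E
cat > can.py <<'E'
from h import *
from scipy.optimize import least_squares
np.set_printoptions(precision=4,suppress=True)
# fit body cyl + shoulder: cylinder radius r top .135 , neck
for n in ['scene','top']:
    z=np.load(n+'0.npz');W=cloud(z['d'],z['K'],z['dist'],z['R'],z['t'])
    for k,c,r,rn in [('big',(.591,.186),.0265,.02375),('small',(.597,.101),.02375,.021)]:
        rr=np.hypot(W[...,0]-c[0],W[...,1]-c[1])
        P=W[(rr<.034)&(W[...,2]>.075)&(W[...,2]<.1445)&(z['d']>0)]
        def f(p):
            q=P[:,:2]-p[:2];rad=np.hypot(*q.T);h=P[:,2]-p[2]
            b=np.maximum(rad-r,h);nk=np.maximum(rad-rn,h-.010)
            return np.minimum(b,nk)
        s=least_squares(f,[*c,.135],loss='soft_l1',f_scale=.001);print(n,k,len(P),s.x,np.abs(f(s.x)).mean())
E
python3 can.py; python3 held.py 2 .592 .186 .233 .02675
```

```text
scene big 670 [0.59   0.187  0.1335] 0.0009479917719447375
scene small 611 [0.5956 0.1021 0.1339] 0.0008247840463727475
top big 603 [0.5915 0.1868 0.1336] 0.0005202891900017493
top small 370 [0.5973 0.1019 0.1339] 0.0005539173965532144
scene 831 top centre [0.5921 0.1869 0.2348] axis tilt [-0.0013 -0.0012] res 0.002468658125758999 rim ctr [0.5922 0.187 ]
top 903 top centre [0.5934 0.1866 0.2348] axis tilt [-0.0004  0.0075] res 0.0011777178356060685 rim ctr [0.5934 0.1864]
wrist 9161 top centre [0.5926 0.1854 0.2357] axis tilt [-0.0051  0.0019] res 0.001101114525400272 rim ctr [0.5928 0.1853]
```

The cap hangs vertical. It sits about 2 mm too far in +x of the can and is good in y. I'll correct that and descend.

Request:
send_rows([
  {"grip": 38,"travel": [0,-0.2,1.5],"yaw": 0},
  {"grip": 38,"travel": [0,-0.1,1.5],"yaw": 0},
  {"grip": 38,"travel": [0,0,0.5],"yaw": 0},
  {"grip": 38,"travel": [0,0,0],"yaw": 0},
])

```text
t: 7.42
tool_pos: [0.5913, 0.1808, 0.1771]
tool_rot: [0.704, 0.709, 0.003, 0.024]
ft_force: [-0.2, 0.2, -0.2]
width: 0.0539
```

```bash
python3 go.py .5904 .1851 .160
```

```text
t 7.42 p [0.5913 0.1808 0.1771] w 0.0539 F [-0.15  0.2  -0.24] j [ 0.23  0.22  1.27 -0.04  1.61  0.22]
x [-0.007  1.    -0.03 ] y [0.999 0.008 0.039] z [ 0.039 -0.029 -0.999] yang 0.45
tool delta cm [ 0.49 -0.16  1.69]
```

Request:
send_rows([
  {"grip": 38,"travel": [0.45,-0.1,0.3],"yaw": 0},
  {"grip": 38,"travel": [0.1,-0.05,0.4],"yaw": 0},
  {"grip": 38,"travel": [0.05,0,0],"yaw": 0},
])

```text
t: 7.8
tool_pos: [0.5904, 0.1873, 0.17]
tool_rot: [0.704, 0.71, 0.004, 0.025]
ft_force: [0.7, 0.2, -0.5]
width: 0.0539
```

```bash
python3 go.py .5904 .1851 .160; python3 - <<'E'
from rig import env
import cv2,numpy as np
for n in ['scene','top','wrist']:
    c=env.get_calibration(n)
    im,d=env.read_camera(n);np.savez(f'{n}3.npz',im=im,d=d,**{k:np.array(v) for k,v in c.items()})
E
python3 held.py 3 .590 .186 .193 .02675
```

```text
t 7.8 p [0.5904 0.1873 0.17  ] w 0.0539 F [ 0.74  0.16 -0.51] j [ 0.24  0.23  1.28 -0.04  1.6   0.23]
x [-0.007  1.    -0.029] y [0.999 0.008 0.04 ] z [ 0.041 -0.029 -0.999] yang 0.47
tool delta cm [-0.19 -0.04  1.01]
scene 780 top centre [0.5907 0.189  0.1934] axis tilt [0.0105 0.0001] res 0.002762597355143187 rim ctr [0.5903 0.189 ]
top 715 top centre [0.5917 0.1893 0.1933] axis tilt [-0.0033  0.0022] res 0.0010491475478715344 rim ctr [0.5918 0.1893]
wrist 9184 top centre [0.5903 0.1882 0.1934] axis tilt [-0.0089  0.0009] res 0.0011884658880173713 rim ctr [0.5906 0.1882]
```

Request:
send_rows([
  {"grip": 38,"travel": [-0.2,0,0.3],"yaw": 0},
  {"grip": 38,"travel": [0.03,-0.03,0.5],"yaw": 0},
])

```text
t: 8.2
tool_pos: [0.5912, 0.1852, 0.1631]
tool_rot: [0.704, 0.709, 0.005, 0.025]
ft_force: [0.1, -0.5, -0.1]
width: 0.0536
```

```bash
python3 go.py .5904 .1850 .1475
```

```text
t 8.2 p [0.5912 0.1852 0.1631] w 0.0536 F [ 0.13 -0.51 -0.09] j [ 0.23  0.23  1.29 -0.04  1.58  0.23]
x [-0.007  1.    -0.029] y [0.999 0.008 0.043] z [ 0.043 -0.029 -0.999] yang 0.45
tool delta cm [ 0.03 -0.15  1.56]
```

Request:
send_rows([
  {"grip": 38,"travel": [0.04,-0.15,0.5],"yaw": 0},
  {"grip": 38,"travel": [0.02,-0.05,0.5],"yaw": 0},
])

```text
t: 8.45
tool_pos: [0.5894, 0.1853, 0.152]
tool_rot: [0.704, 0.709, 0.005, 0.025]
ft_force: [0.1, -0.6, -0.3]
width: 0.0536
```

```bash
python3 go.py .5904 .1850 .1475
```

```text
t 8.45 p [0.5894 0.1853 0.152 ] w 0.0536 F [ 0.1  -0.59 -0.32] j [ 0.23  0.23  1.32 -0.04  1.56  0.23]
x [-0.006  1.    -0.029] y [0.999 0.008 0.042] z [ 0.043 -0.029 -0.999] yang 0.44
tool delta cm [-0.02  0.08  0.46]
```

Request:
send_rows([
  {"grip": 38,"travel": [0,0.03,0.4],"yaw": 0},
  {"grip": 38,"travel": [0,0,0.2],"yaw": 0},
])

```text
t: 8.7
tool_pos: [0.5901, 0.1853, 0.1478]
tool_rot: [0.704, 0.709, 0.006, 0.026]
ft_force: [-3.4, -0.7, 11.1]
width: 0.0538
```

```bash
python3 go.py .5904 .1850 .1475
```

```text
t 8.7 p [0.5901 0.1853 0.1478] w 0.0538 F [-3.4  -0.69 11.06] j [ 0.23  0.23  1.32 -0.04  1.55  0.23]
x [-0.007  1.    -0.028] y [0.999 0.008 0.044] z [ 0.044 -0.028 -0.999] yang 0.45
tool delta cm [-0.03  0.02  0.03]
```

It reached the expected height and met 11 N there. I'll release and look.

Request:
send_rows([
  {"grip": 38,"travel": [0,0,0],"yaw": 0},
  {"grip": 80,"travel": [0,0,-0.05],"yaw": 0},
  {"grip": 85,"travel": [0,0,-0.05],"yaw": 0},
  {"grip": 85,"travel": [0,0,-0.05],"yaw": 0},
  {"grip": 85,"travel": [0,0,-3],"yaw": 0},
  {"grip": 85,"travel": [0,0,-4],"yaw": 0},
  {"grip": 85,"travel": [0,0,-4],"yaw": 0},
])

```text
t: 9.57
tool_pos: [0.583, 0.1878, 0.255]
tool_rot: [0.704, 0.709, 0.0, 0.022]
ft_force: [0.6, -0.1, -0.5]
width: 0.0797
```

```bash
python3 go.py .6314 -.213 .26; python3 - <<'E'
from rig import env
import cv2,numpy as np
for n in ['scene','top','wrist']:
    c=env.get_calibration(n)
    im,d=env.read_camera(n);np.savez(f'{n}4.npz',im=im,d=d,**{k:np.array(v) for k,v in c.items()});cv2.imwrite(f'pics/{n}4.png',im[:,:,::-1])
a=cv2.imread('pics/scene4.png')[120:260,300:480];a=cv2.resize(a,(540,420))
cv2.imwrite('pics/c4.png',a)
E
python3 held.py 4 .590 .186 .171 .02675
```

```text
t 9.57 p [0.583  0.1878 0.255 ] w 0.0797 F [ 0.55 -0.13 -0.47] j [ 0.24  0.21  1.14 -0.04  1.77  0.23]
x [-0.007  0.999 -0.031] y [0.999 0.008 0.032] z [ 0.032 -0.031 -0.999] yang 0.44
tool delta cm [-40.11   4.55   0.9 ]
scene 682 top centre [0.5893 0.1873 0.1713] axis tilt [-0.0022  0.01  ] res 0.0010065766472283392 rim ctr [0.5894 0.1869]
top 1111 top centre [0.5909 0.1871 0.171 ] axis tilt [-0.0041 -0.003 ] res 0.000813910110420866 rim ctr [0.5911 0.1872]
wrist 3220 top centre [0.5899 0.1859 0.1709] axis tilt [ 0.001  -0.0042] res 0.0005390284450728085 rim ctr [0.5898 0.1861]
```

View pics/c4.png

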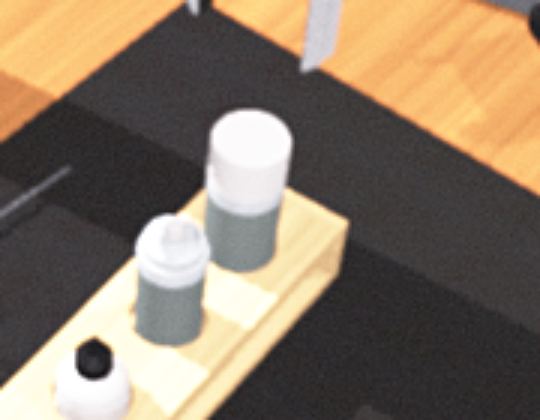

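The large cap is home: its top is at 0.171 m, level, and flush with the body in the picture. Now the small cap.

Request:
send_rows([
  {"grip": 100,"travel": [-5,0.6,-0.1],"yaw": 0},
  {"grip": 100,"travel": [-5.8,0.7,-0.1],"yaw": 0},
  {"grip": 100,"travel": [-5.8,0.7,0],"yaw": 0},
  {"grip": 100,"travel": [-5.8,0.7,0],"yaw": 0},
  {"grip": 100,"travel": [-5.8,0.7,0],"yaw": 0},
  {"grip": 100,"travel": [-5.8,0.7,0],"yaw": 0},
  {"grip": 100,"travel": [-4,0.4,0],"yaw": 0},
  {"grip": 100,"travel": [0,0,0],"yaw": 0},
])

```text
t: 10.72
tool_pos: [0.6295, -0.2012, 0.2509]
tool_rot: [0.703, 0.711, -0.004, 0.012]
ft_force: [1.1, 1.1, 0.6]
width: 0.0941
```

```bash
python3 go.py .633 -.214 .1
```

```text
t 10.72 p [ 0.6295 -0.2012  0.2509] w 0.0941 F [1.1  1.07 0.59] j [-0.39  0.32  1.   -0.02  1.8  -0.4 ]
x [-0.011  1.    -0.023] y [1.    0.011 0.012] z [ 0.012 -0.023 -1.   ] yang 0.62
tool delta cm [-0.94  0.16 15.12]
```

Tilt is lower now. I'll descend.

Request:
send_rows([
  {"grip": 100,"travel": [-0.7,0,4],"yaw": 0},
  {"grip": 100,"travel": [-0.2,0,4.5],"yaw": 0},
  {"grip": 100,"travel": [0,0,4],"yaw": 0},
  {"grip": 100,"travel": [0,0,1.5],"yaw": 0},
])

```text
t: 11.22
tool_pos: [0.6299, -0.2092, 0.1032]
tool_rot: [0.702, 0.712, -0.004, 0.01]
ft_force: [-0.1, 0.2, -0.6]
width: 0.0938
```

```bash
python3 go.py .633 -.214 .014
```

```text
t 11.22 p [ 0.6299 -0.2092  0.1032] w 0.0938 F [-0.05  0.17 -0.57] j [-0.4   0.37  1.24 -0.01  1.52 -0.41]
x [-0.013  1.    -0.019] y [1.    0.013 0.008] z [ 0.008 -0.019 -1.   ] yang 0.77
tool delta cm [-0.32  0.23  8.93]
```

Request:
send_rows([
  {"grip": 100,"travel": [-0.3,0.2,4],"yaw": 0},
  {"grip": 100,"travel": [0,0.1,3],"yaw": 0},
  {"grip": 100,"travel": [0,0,0.5],"yaw": 0},
])

```text
t: 11.6
tool_pos: [0.6341, -0.2106, 0.0266]
tool_rot: [0.701, 0.713, -0.003, 0.009]
ft_force: [0.1, 0.3, -0.7]
width: 0.0939
```

```bash
python3 go.py .633 -.214 .014
```

```text
t 11.6 p [ 0.6341 -0.2106  0.0266] w 0.0939 F [ 0.09  0.27 -0.72] j [-0.4   0.43  1.32 -0.01  1.38 -0.41]
x [-0.016  1.    -0.018] y [1.    0.016 0.008] z [ 0.009 -0.018 -1.   ] yang 0.94
tool delta cm [-0.32 -0.13  1.27]
```

Request:
send_rows([
  {"grip": 100,"travel": [-0.25,-0.1,0.7],"yaw": 0},
  {"grip": 55,"travel": [-0.05,0,0.4],"yaw": 0},
  {"grip": 35,"travel": [0,0,0],"yaw": 0},
  {"grip": 35,"travel": [0,0,0],"yaw": 0},
  {"grip": 35,"travel": [0,0,-0.05],"yaw": 0},
  {"grip": 35,"travel": [0,0,-0.05],"yaw": 0},
  {"grip": 35,"travel": [0,0,-0.05],"yaw": 0},
  {"grip": 35,"travel": [0,0,-0.05],"yaw": 0},
], newtons=10)

```text
t: 12.6
tool_pos: [0.6367, -0.2146, 0.0238]
tool_rot: [0.701, 0.713, -0.001, 0.014]
ft_force: [-1.2, 0.4, 0.5]
width: 0.0482
```

```bash
python3 go.py .633 -.214 .25
```

```text
t 12.6 p [ 0.6367 -0.2146  0.0238] w 0.0482 F [-1.21  0.42  0.49] j [-0.4   0.43  1.32 -0.01  1.37 -0.42]
x [-0.017  1.    -0.022] y [1.    0.017 0.018] z [ 0.018 -0.022 -1.   ] yang 1.0
tool delta cm [ -0.43   0.03 -22.62]
```

The grip stopped at 48.2 mm, so it is the small cap. Lifting.

Request:
send_rows([
  {"grip": 32,"travel": [0,0,-2.5],"yaw": 0},
  {"grip": 32,"travel": [0,0,-4],"yaw": 0},
  {"grip": 32,"travel": [0,0,-4],"yaw": 0},
  {"grip": 32,"travel": [0,0,-4],"yaw": 0},
  {"grip": 32,"travel": [0,0,-4],"yaw": 0},
  {"grip": 32,"travel": [0,0,-4],"yaw": 0},
])

```text
t: 13.35
tool_pos: [0.6303, -0.2086, 0.2483]
tool_rot: [0.701, 0.713, -0.004, 0.008]
ft_force: [-0.2, -0.6, -0.1]
width: 0.0477
```

```bash
python3 go.py .597 .1015 .24
```

```text
t 13.35 p [ 0.6303 -0.2086  0.2483] w 0.0477 F [-0.23 -0.56 -0.12] j [-0.4   0.34  0.99 -0.01  1.8  -0.42]
x [-0.017  1.    -0.017] y [1.    0.017 0.005] z [ 0.006 -0.016 -1.   ] yang 0.99
tool delta cm [31.08 -2.8   0.3 ]
```

Request:
send_rows([
  {"grip": 32,"travel": [5,-0.4,0],"yaw": 0},
  {"grip": 32,"travel": [5.8,-0.5,0],"yaw": 0},
  {"grip": 32,"travel": [5.8,-0.5,0],"yaw": 0},
  {"grip": 32,"travel": [5.8,-0.5,0],"yaw": 0},
  {"grip": 32,"travel": [5.0,-0.5,0],"yaw": 0},
  {"grip": 32,"travel": [2.0,-0.2,0],"yaw": 0},
  {"grip": 32,"travel": [0,0,0],"yaw": 0},
])

```text
t: 14.22
tool_pos: [0.601, 0.0909, 0.2479]
tool_rot: [0.702, 0.712, -0.001, 0.013]
ft_force: [-0.5, -0.6, -0.0]
width: 0.0481
```

```bash
python3 go.py .597 .1015 .20
```

```text
t 14.22 p [0.601  0.0909 0.2479] w 0.0481 F [-0.51 -0.6  -0.04] j [ 0.07  0.2   1.16 -0.02  1.77  0.05]
x [-0.014  1.    -0.021] y [1.    0.014 0.017] z [ 0.017 -0.02  -1.   ] yang 0.8
tool delta cm [ 1.16 -0.46  4.76]
```

Request:
send_rows([
  {"grip": 32,"travel": [0.9,-0.4,3],"yaw": 0},
  {"grip": 32,"travel": [0.2,-0.1,2],"yaw": 0},
  {"grip": 32,"travel": [0,0,0],"yaw": 0},
])

```text
t: 14.6
tool_pos: [0.5982, 0.0954, 0.197]
tool_rot: [0.704, 0.71, -0.002, 0.015]
ft_force: [0.3, -0.3, -0.2]
width: 0.0481
```

```bash
cat > snap.py <<'E'
import sys
from rig import env
import cv2,numpy as np
t=sys.argv[1]
for n in ['scene','top','wrist']:
    c=env.get_calibration(n)
    im,d=env.read_camera(n);np.savez(f'{n}{t}.npz',im=im,d=d,**{k:np.array(v) for k,v in c.items()});cv2.imwrite(f'pics/{n}{t}.png',im[:,:,::-1])
a=cv2.imread(f'pics/scene{t}.png')[120:280,270:480];b=cv2.imread(f'pics/top{t}.png')[170:330,150:360]
cv2.imwrite(f'pics/c{t}.png',np.vstack([cv2.resize(a,None,fx=1.87,fy=1.87),cv2.resize(b,None,fx=1.87,fy=1.87)]))
E
python3 go.py .597 .1015 .17; python3 snap.py 5; python3 held.py 5 .597 .1015 .219 .024
```

```text
t 14.6 p [0.5982 0.0954 0.197 ] w 0.0481 F [ 0.3  -0.25 -0.2 ] j [ 0.08  0.2   1.26 -0.03  1.66  0.07]
x [-0.008  1.    -0.024] y [1.    0.008 0.019] z [ 0.019 -0.024 -1.   ] yang 0.46
tool delta cm [ 0.67 -0.17  2.69]
scene 697 top centre [0.5986 0.0971 0.2143] axis tilt [-0.0153 -0.0082] res 0.003514521104003833 rim ctr [0.5992 0.0974]
top few
wrist 6415 top centre [0.5994 0.0968 0.2159] axis tilt [-0.0003 -0.0014] res 0.0004869067468597667 rim ctr [0.5995 0.0968]
```

View pics/c5.png

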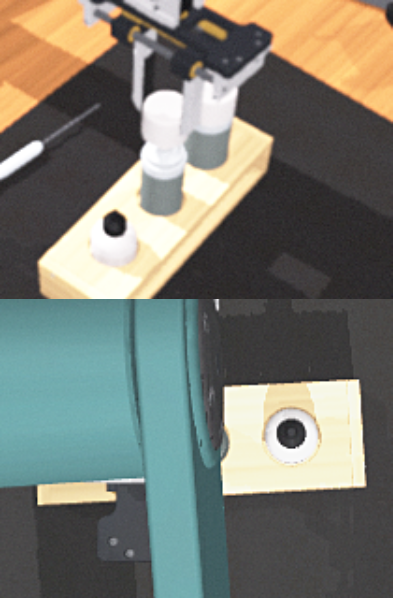

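The scene and wrist views agree that the cap needs about −3 mm in x and +4.3 mm in y. The TCP target is (0.5952, 0.0997).

Request:
send_rows([
  {"grip": 32,"travel": [0.4,-0.3,0.3],"yaw": 0},
  {"grip": 32,"travel": [0.1,-0.05,0.5],"yaw": 0},
  {"grip": 32,"travel": [0,0,0],"yaw": 0},
])

```text
t: 15.12
tool_pos: [0.5972, 0.1005, 0.1938]
tool_rot: [0.705, 0.709, 0.002, 0.018]
ft_force: [-0.6, -0.1, -0.1]
width: 0.0481
```

```bash
python3 go.py .5952 .0997 .17; python3 snap.py 6; python3 held.py 6 .596 .1015 .208 .024
```

```text
t 15.12 p [0.5972 0.1005 0.1938] w 0.0481 F [-0.55 -0.07 -0.14] j [ 0.09  0.2   1.27 -0.02  1.65  0.08]
x [-0.007  1.    -0.023] y [1.    0.007 0.028] z [ 0.028 -0.022 -0.999] yang 0.42
tool delta cm [-0.02 -0.27  2.37]
scene 692 top centre [0.5976 0.1026 0.2107] axis tilt [0.0169 0.0038] res 0.0024137836172938606 rim ctr [0.597  0.1025]
top few
wrist 6546 top centre [0.5976 0.1015 0.2108] axis tilt [-0.0046 -0.0022] res 0.00047324100007442636 rim ctr [0.5978 0.1016]
```

Request:
send_rows([
  {"grip": 32,"travel": [0,-0.2,1.2],"yaw": 0},
  {"grip": 32,"travel": [0,-0.05,0.8],"yaw": 0},
  {"grip": 32,"travel": [0,0,0],"yaw": 0},
])

```text
t: 15.65
tool_pos: [0.5951, 0.1, 0.1722]
tool_rot: [0.705, 0.709, 0.002, 0.018]
ft_force: [-0.6, -0.1, 0.3]
width: 0.0479
```

```bash
python3 go.py .5956 .0997 .152; python3 snap.py 7; python3 held.py 7 .596 .1015 .191 .024
```

```text
t 15.65 p [0.5951 0.1    0.1722] w 0.0479 F [-0.58 -0.12  0.27] j [ 0.09  0.2   1.31 -0.02  1.61  0.08]
x [-0.007  1.    -0.023] y [1.    0.007 0.028] z [ 0.028 -0.022 -0.999] yang 0.42
tool delta cm [ 0.01 -0.    2.02]
scene 661 top centre [0.5955 0.1018 0.1893] axis tilt [ 0.009  -0.0112] res 0.003015828402035222 rim ctr [0.5951 0.1022]
top few
wrist 6394 top centre [0.5957 0.1011 0.1897] axis tilt [-0.0079 -0.0018] res 0.0004829960742563157 rim ctr [0.5959 0.1011]
```

It is aligned within about 0.5 mm. I'll descend.

Request:
send_rows([
  {"grip": 32,"travel": [0.02,0,0.5],"yaw": 0},
  {"grip": 32,"travel": [0.02,-0.02,0.5],"yaw": 0},
])

```text
t: 16.05
tool_pos: [0.5966, 0.1003, 0.1642]
tool_rot: [0.704, 0.709, 0.004, 0.019]
ft_force: [0.8, 0.4, -0.7]
width: 0.0478
```

```bash
python3 go.py .5954 .0997 .152
```

```text
t 16.05 p [0.5966 0.1003 0.1642] w 0.0478 F [ 0.82  0.45 -0.66] j [ 0.09  0.2   1.33 -0.02  1.59  0.08]
x [-0.007  1.    -0.022] y [0.999 0.007 0.032] z [ 0.032 -0.022 -0.999] yang 0.42
tool delta cm [-0.04 -0.16  1.22]
```

Request:
send_rows([
  {"grip": 32,"travel": [0,-0.12,0.4],"yaw": 0},
  {"grip": 32,"travel": [0,-0.04,0.4],"yaw": 0},
])

```text
t: 16.3
tool_pos: [0.5951, 0.1001, 0.1554]
tool_rot: [0.704, 0.709, 0.003, 0.019]
ft_force: [0.8, 0.6, -0.9]
width: 0.0482
```

```bash
python3 go.py .5956 .0997 .152
```

```text
t 16.3 p [0.5951 0.1001 0.1554] w 0.0482 F [ 0.8   0.56 -0.86] j [ 0.09  0.2   1.34 -0.02  1.57  0.08]
x [-0.007  1.    -0.022] y [0.999 0.007 0.032] z [ 0.032 -0.022 -0.999] yang 0.42
tool delta cm [-0.04  0.04  0.34]
```

Request:
send_rows([
  {"grip": 32,"travel": [0,0.02,0.3],"yaw": 0},
  {"grip": 32,"travel": [0,0,0.15],"yaw": 0},
])

```text
t: 16.55
tool_pos: [0.5961, 0.1001, 0.1544]
tool_rot: [0.704, 0.709, 0.005, 0.021]
ft_force: [-1.4, -0.2, 5.2]
width: 0.0477
```

```bash
python3 go.py .5956 .0997 .152
```

```text
t 16.55 p [0.5961 0.1001 0.1544] w 0.0477 F [-1.43 -0.24  5.16] j [ 0.09  0.2   1.35 -0.02  1.56  0.08]
x [-0.007  1.    -0.022] y [0.999 0.007 0.036] z [ 0.036 -0.022 -0.999] yang 0.42
tool delta cm [-0.04 -0.06  0.24]
```

Contact is 5 N at shoulder height. I'll release, retreat and check.

Request:
send_rows([
  {"grip": 32,"travel": [0,0,0.1],"yaw": 0},
  {"grip": 80,"travel": [0,0,-0.05],"yaw": 0},
  {"grip": 85,"travel": [0,0,-0.05],"yaw": 0},
  {"grip": 85,"travel": [0,0,-0.05],"yaw": 0},
  {"grip": 85,"travel": [0,0,-3],"yaw": 0},
  {"grip": 85,"travel": [0,0,-4],"yaw": 0},
  {"grip": 85,"travel": [0,0,-4],"yaw": 0},
  {"grip": 85,"travel": [-5,0,-1],"yaw": 0},
  {"grip": 85,"travel": [-6,0,0],"yaw": 0},
  {"grip": 85,"travel": [-6,0,0],"yaw": 0},
  {"grip": 85,"travel": [-6,0,0],"yaw": 0},
  {"grip": 85,"travel": [-6,0,0],"yaw": 0},
  {"grip": 85,"travel": [0,0,0],"yaw": 0},
  {"grip": 85,"travel": [0,0,0],"yaw": 0},
])

```text
t: 18.3
tool_pos: [0.5946, -0.1946, 0.2796]
tool_rot: [0.703, 0.711, 0.003, 0.019]
ft_force: [0.4, 0.2, -0.7]
width: 0.08
```

```bash
python3 go.py; python3 snap.py 8; echo small; python3 held.py 8 .597 .1015 .171 .024; echo big; python3 held.py 8 .591 .187 .171 .02675
```

```text
t 18.3 p [ 0.5946 -0.1946  0.2796] w 0.08 F [ 0.44  0.16 -0.72] j [-0.4   0.23  1.06 -0.01  1.81 -0.42]
x [-0.01   1.    -0.022] y [0.999 0.011 0.031] z [ 0.031 -0.022 -0.999] yang 0.63
small
scene 616 top centre [0.5946 0.1019 0.1712] axis tilt [-0.0056 -0.0168] res 0.0009949681092896857 rim ctr [0.5948 0.1025]
top 840 top centre [0.5964 0.1023 0.171 ] axis tilt [-0.0023  0.0065] res 0.0008322095811363338 rim ctr [0.5965 0.1021]
wrist few
big
scene 679 top centre [0.5892 0.1873 0.1711] axis tilt [-0.0097  0.0036] res 0.001046674806173393 rim ctr [0.5895 0.1871]
top 1114 top centre [0.591  0.1873 0.1711] axis tilt [0.004  0.0005] res 0.0008487253486849896 rim ctr [0.5909 0.1872]
wrist few
```

View pics/c8.png

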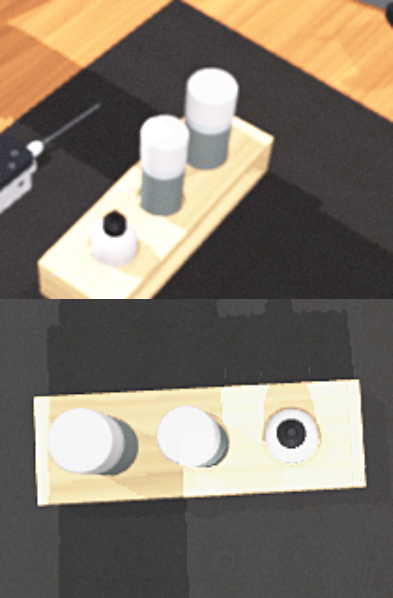

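View pics/scene8.png

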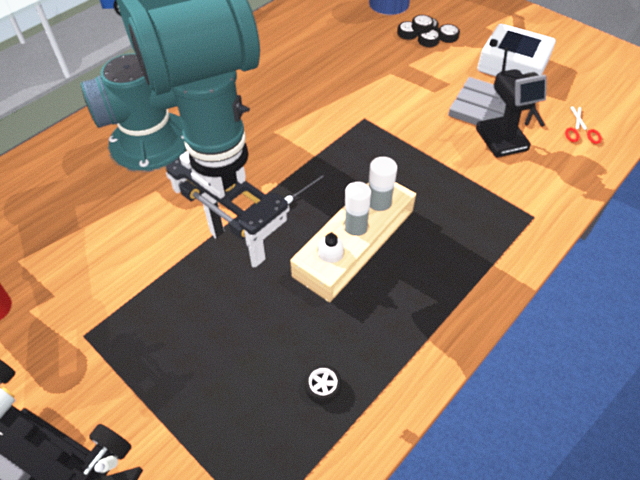

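Both caps are home with their tops at 0.171 m, level (crop: small cap at (163,145), large at (212,95)). The bottle (331,245) and wheel (323,382) haven't moved, and the driver hasn't been touched. The gripper is clear, so I'm handing in.

```bash
python3 -c "
from rig import env
print(env.sign_off())"
```

```text
the job is handed in; nothing more can be done
None
```

Both caps are home on their cans, and I handed the job in at about 18.5 s of the 72 s allowed. I told the sizes apart from the camera depth and checked them by the grip width: 53.7 mm for the large cap and 48 mm for the small one. Each cap slid over its neck with no rubbing, and the force rose (11 N on the large can, 5 N on the small one) only at shoulder height.

- **Caps and cans:** the last check put both cap tops at 0.171 m, where the home position is 0.171 m. They were level within about 1°, and both cans stood upright in the rack.
- **Other items:** the bottle and wheel look unmoved in the last pictures. The gripper partly hid the driver's handle in the last scene view, so I couldn't check it fully, but the arm was never lowered near it.
- **Disagreements:** the scene and top cameras differ by 1–2 mm in x, within their calibration. The tool had drifted to about 2° of tilt, but the held caps measured near vertical.

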